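Snap the carrying handle into the condiment board and prove it with a pull

ROBOT

A 6-joint arm with a two-finger parallel gripper is mounted at the origin on the work surface; the furniture and walls round the work are solid. World frame = base frame: x ahead of the robot, y to its left, z up, the work surface at z = 0. Lengths are in m, angles in rad, forces in N, time in s.
With the tool pointing down it reaches from about 0.225 to 0.875 m from the base axis. Payload 3.4 kg.
Tool frame: the origin (TCP) lies where the fingers leave the gripper's body, on its centre line; the fingertips stand 73 mm ahead of it and the grasp point (between the pads) lies 54 mm ahead of it (manip.grip_point_offset is the distance from the TCP to the grasp point, in m); z points along the fingers, y is the line along which they close (so a half turn about z gives the same grasp; the last joint's range is limited). The gripper opens to 85 mm and grips with 20 to 120 N. Pads are 22 mm wide; open, the fingers measure 114 mm over their backs; the gripper's body (76 mm by 85 mm) begins 54 mm behind the grasp point. The pads swing forward as they close: fully open they stand 13 mm farther back than shut.
Start: joints at [1.075, 0.276, 1.505, -0, 1.361, -0.121], TCP at [0.211, 0.535, 0.304] pointing down, gripper open.
Joint ranges: [-2.89, 2.89], [-0.75, 2.08], [0.22, 2.7], [-1.18, 4.32], [0.11, 2.71], [-2.7, 2.7]. Speed limits (rad/s): [2.57, 2.57, 3.14, 3.14, 3.14, 3.14].

INTERFACE

Orientations are given as a unit quaternion [w, x, y, z].
In Python, from rig import sensors, cams, manip, spotter gives the robot as it stands.
- The arm moves only by the tool drive_tool, never from a script. Its argument "targets" is a list of rows, each a list of 4 numbers: the shift along the world's x, y, z in m, then the turn about the world's z in degrees. In form: [[dx, dy, dz, spin], ...]. A call has exactly 5 rows; each row shifts and turns the commanded pose from where the row before left it; what a row does not reach is not made up. A row lasts 1/8 s, in which the tool goes at most 62.5 mm and 10.7 degrees, less where a joint would pass 70% of its speed; a pose out of reach is approached as far as the arm can. A call is refused whole if a number of a shift passes 0.0625 or a number of a turn 10.7, either way. A call with a gripper value outside its range is refused whole. "jaw" is the finger opening in m, from 0 to 0.0854, set as the call begins (left out, the last holds). The fingers move at their own pace and stop on an object; "force" is the grip in N (left out, the last holds). Time passes only in rows, so rows that do not move let the fingers close, or fill a call up. It gives the time, the measured TCP pose, the force and the opening at its end, in the units of the state.
- sensors.get_state(): the state, without advancing time (a new reading comes with each control period).
- cams.get_image(name): name is "scene" or "top" or "wrist"; returns a dict with "color" (400x640x3 uint8, red, green, blue), "intrinsics" (3x3 intrinsics, pixels), "D" ([k1, k2, p1, p2, k3] as OpenCV has them; the pictures are not rectified), "R" (3x3) and "t" (3): a world point X has camera coordinates R X + t. Camera axes: x right, y down, z forward; pixel columns grow to the right and rows downward; lengths in m; the calibration is good to about 2 mm. A picture is of the moment at which its call begins. There is no depth.
- manip.sign_off(): hands the job in, once; it reports no verdict.
Trained networks look in the newest picture that a camera, given by its name, has taken for a name from the list of things; names that differ only in an ending like _2 or _b are one class to them, and where a whole thing is asked for, a point or a joint stands for the part that bears it (a point fixed in the world has none). Each returns a list of dicts, best first, with "score" (0 to 1); they miss things now and then, are a little off and sometimes report something else, mostly with a low value. They report only what shows in the picture. A call takes as long as a camera call. They do not tell look-alikes from the thing itself.
- spotter.find_in(query, camera): "point" ([x, y, z] in m, in world coordinates, good to about 4 mm: the middle of the surface that is visible of it).
- spotter.landmark_of(query, camera): "point" ([x, y, z] in m, in world coordinates, good to about 4 mm: a listed point, or the origin of a listed thing).
The state is a dict: "clock": time; "qpos": joint angles; "qd": joint speeds; "effort": joint torques, N m; "position": TCP position; "ee_rot": TCP orientation; "contact_force": force on the tool from outside, world axes, zero at the start; "moment": the same for the moment, N m; "width": finger opening in m.
Only numpy, scipy, OpenCV 4.12 (cv2) and the standard library are available. Lean on these libraries where they do the work, as an engineer would, in place of code of your own. Each camera call takes 0.05 s, during which the arm holds its last target. There are 200 camera calls.

TASK

Take the wooden carrying handle out of its block and push its steel stem straight down into the collar in the middle of the condiment board until it snaps fully home, pressing firmly but with no more than about 25 N. Then prove that it holds: keep gripping the handle and pull it straight up, through any slack, with slowly rising force to about 12 N (never past 16 N), keep that pull on for about a second, then ease off and let go, leaving the handle snapped in and upright. The salt and pepper shakers stay standing where they are on the board.

Things in the scene. Friction and masses are not known exactly. Their poses are not given: they have to be found in the camera images.
- handle: Carrying handle, loose, 120 to 180 g, round about its z (up, stem to head). Origin: centre of the underside of its steel flange, 36 mm across. Above: dark wooden grip, a cylinder 26 mm across from 9 to 55 mm above the origin, then a head 31 mm across up to 64 mm. Below: steel stem 32 mm long, 16 mm across, with a groove 7 to 20 mm down and a taper from 22 mm down to a 9 mm wide end.
- handle_grip (a point): Centre of the handle's wooden grip, on its axis, 32 mm above the underside of the flange; 26 mm across here. Grip it from above at any yaw. The handle starts upright in the rest.
- rest: Wooden block 75 x 75 x 40 mm, fixed, in which the handle stands at the start: the stem hangs loosely in a hole 21 mm across through the middle of its top, with the flange on the block's top. Origin: centre of the underside, z up.
- board: Edge-grain wooden condiment board, 178 x 325 x 18 mm, fixed to the worktop. Origin: centre of its underside; y along its length, z up. The steel collar stands in the middle of its top.
- collar_mouth (a point): Centre of the mouth of the steel collar, 54 mm above the worktop; collar 48 mm across, bore 18 mm, open down to the board. Six sprung balls 11 to 16 mm below the mouth (unknown, differs each time) catch the stem's groove: pushing in takes about 7 to 12 N over the last 20 mm, then it snaps and the flange can sit on the mouth. It then has 0 to 6 mm of loose slack before a pull bites; holds 30 N.
- collar (a joint): Give of the steel collar in its rubber mount, m, 0 unloaded, negative when pushed down: about 1 mm for every 8 N of push on its mouth.
- catch_ring (a joint): Give of the ring inside the collar that carries the sprung balls, m, 0 unloaded: about 1 mm for every 8 N, positive when the snapped-in handle is pulled up, negative when the stem is pushed through the balls.
- salt_mid (a point): Salt shaker, 44 mm across, 90 mm tall, white contents, loose, standing near one end of the board, 130 mm from the collar. The point is its middle, half-way up. Leave it alone.
- pepper_mid (a point): Pepper shaker, 44 mm across, 90 mm tall, grey contents, loose, standing near the other end of the board, 130 mm from the collar. The point is its middle, half-way up. Leave it alone.
Things that resemble listed ones, but are neither listed nor needed, are in the scene too. What is shaped like the handle but turquoise is not meant.

How it is judged:
On the way, in this order (a step that is already met when the one before it is completed fails the run):
1. the handle is snapped fully home in the collar (flange within 2.5 mm of the mouth, upright) (z of handle in the frame of collar_mouth below 0.0025 m and horizontal distance between handle and collar_mouth below 0.004 m and angle between handle's own z axis and vertical below 0.12 rad), for 0.1 s.
2. the gripped handle, still snapped in, is pulled up with more than about 8 N for 0.5 s (value of joint catch_ring above 0.001 m and z of handle in the frame of collar_mouth below 0.009 m and contact force between handle and the fingers above 1 N), for 0.5 s.
At the end, for the whole second after the job is handed in: The handle is released and at rest, snapped into the collar: flange within 7 mm (its slack) above the collar's mouth, centred within 4 mm, tilted less than 0.12 rad; the salt and pepper shakers are within 20 mm of where they stood (z of handle in the frame of collar_mouth below 0.007 m and horizontal distance between handle and collar_mouth below 0.004 m and angle between handle's own z axis and vertical below 0.12 rad and linear speed of handle below 0.02 m/s and contact force between handle and the fingers below 0.1 N and distance of each of salt_mid, pepper_mid from where it was at the start of the episode below 0.02 m); the robot touches nothing.
It fails at once if the handle is pulled up against its catches with more than about 17 N (value of joint catch_ring above 0.00215 m).
It fails at once if the collar or the catches are pushed down with more than about 28 N (value of joint any of collar, catch_ring below -0.0035 m).
It fails at once if the pull is a jerk: the catches rise under load faster than 30 mm/s (value of joint catch_ring above 0.0013 m and velocity of joint catch_ring above 0.03 m/s).
It fails at once if a shaker is shifted by more than 20 mm or tipped (distance of any of salt_mid, pepper_mid from where it was at the start of the episode above 0.02 m or angle between any of salt_mid, pepper_mid's own z axis and vertical above 0.3 rad).
It also fails if it takes over 67 s, if anything falls off the work surface, if the arm or the gripper's body presses on something with over 40 N, if the wrist force passes 120 N, or if a joint passes its speed limit or range.

## Working session

There is one attempt and no reset: what is moved stays moved. The work goes in short steps, Python scripts to look and compute and a tool call to move; the robot and the scene stay as the last step left them, time stands still between calls to the robot, and variables do not carry over. Pictures are saved under pics/ and viewed, on a budget of 10 in all, crops included, one or two more only if the job needs it, and the job is handed in when it is done.

Besides the shell and the picture viewer there is one more tool, called after "Emit:" as name(argument=value, ...) on one line, values as JSON. drive_tool: Moves the arm, as the interface text tells. Its arguments: {"type":"object","properties":{"targets":{"type":"array","items":{"type":"array","items":{"type":"number"}}},"jaw":{"type":"number"},"force":{"type":"number"}},"required":["targets"]}

```bash
mkdir -p pics; cat > h.py <<'E'
from rig import sensors, cams, manip, spotter
import cv2, numpy as np
def proj(im,p):
    r,_=cv2.Rodrigues(im["R"]); return cv2.projectPoints(np.array([p],float),r,np.array(im["t"],float),np.array(im["intrinsics"],float),np.array(im["D"],float))[0].ravel()
def save(im,n): cv2.imwrite("pics/"+n,im["color"][:,:,::-1])
E
python3 - <<'E'
from h import *
ims={}
for c in ("scene","top"):
    im=cams.get_image(c); save(im,c+"0.png")
    for q in ("handle","handle_grip","rest","board","collar_mouth","salt_mid","pepper_mid"):
        for d in spotter.landmark_of(q,c)[:3]:
            print(c,q,round(d["score"],2),np.round(d["point"],3),np.round(proj(im,d["point"])))
a=cv2.vconcat([cv2.imread("pics/scene0.png"),cv2.imread("pics/top0.png")])
cv2.imwrite("pics/both0.png",cv2.resize(a,(480,600),interpolation=cv2.INTER_AREA))
print(sensors.get_state())
E
```

```text
scene handle 0.77 [0.505 0.24  0.042] [280. 171.]
scene handle 0.57 [0.509 0.336 0.031] [267. 159.]
scene handle 0.51 [0.525 0.131 0.031] [304. 190.]
scene handle_grip 0.8 [0.522 0.131 0.062] [303. 182.]
scene handle_grip 0.7 [0.508 0.24  0.076] [280. 162.]
scene handle_grip 0.51 [0.513 0.336 0.065] [267. 150.]
scene rest 0.56 [ 0.505  0.242 -0.   ] [280. 182.]
scene board 0.71 [ 0.438 -0.099 -0.003] [321. 256.]
scene collar_mouth 0.74 [ 0.45  -0.098  0.058] [324. 237.]
scene collar_mouth 0.3 [ 0.438 -0.228  0.064] [350. 268.]
scene salt_mid 0.86 [0.43  0.029 0.062] [293. 211.]
scene pepper_mid 0.77 [ 0.433 -0.229  0.06 ] [348. 270.]
scene pepper_mid 0.61 [0.505 0.24  0.07 ] [279. 164.]
top handle 0.77 [0.51  0.242 0.041] [223. 208.]
top handle 0.74 [0.523 0.134 0.035] [273. 202.]
top handle 0.72 [0.511 0.337 0.032] [182. 209.]
top handle_grip 0.62 [0.512 0.337 0.064] [177. 205.]
top handle_grip 0.54 [0.518 0.136 0.061] [270. 202.]
top rest 0.7 [0.505 0.235 0.001] [230. 214.]
top board 0.74 [ 0.443 -0.1   -0.   ] [377. 240.]
top collar_mouth 0.66 [ 0.443 -0.098  0.054] [380. 237.]
top salt_mid 0.6 [0.428 0.031 0.062] [319. 244.]
top pepper_mid 0.6 [ 0.435 -0.232  0.064] [443. 239.]
{'clock': 0.8, 'qpos': array([ 1.07500693e+00,  2.75865219e-01,  1.50488612e+00,  2.63880101e-05,
        1.36070395e+00, -1.21002785e-01]), 'qd': array([ 0.00014002, -0.00025429,  0.00070529,  0.0006118 ,  0.00073584,
        0.00047306]), 'effort': array([ 2.02939300e-04, -4.16595984e+01, -2.46090674e+01,  4.16675880e-05,
       -3.59424575e-05, -3.32371656e-05]), 'position': array([0.21050451, 0.53511022, 0.30395341]), 'ee_rot': array([8.55188266e-06, 1.86301172e-01, 9.82492681e-01, 6.93586925e-05]), 'contact_force': array([ 0.02292263, -0.23937847, -1.13485076]), 'moment': array([-0.02188373,  0.03079198, -0.03905842]), 'width': 0.0854318561268638}
```

View pics/top0.png

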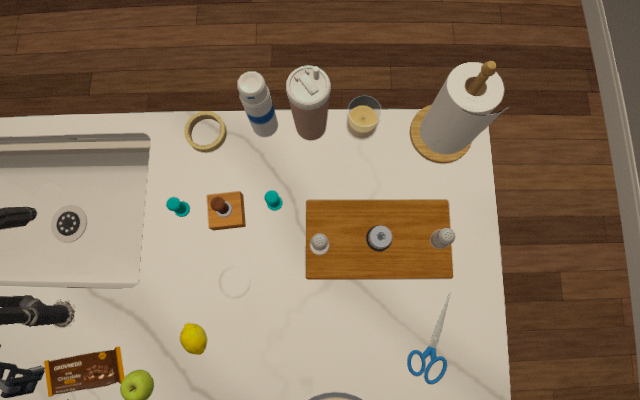

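View pics/scene0.png

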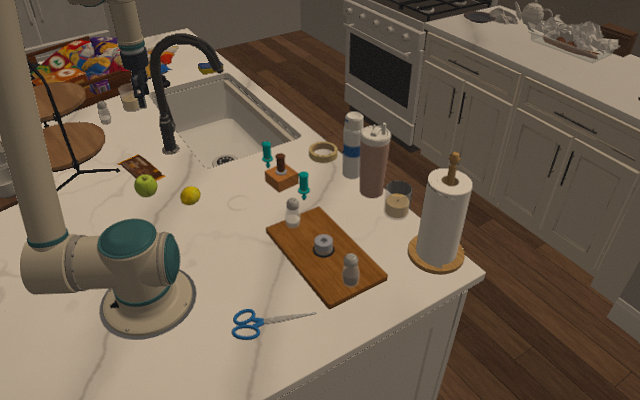

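Candidates in top: turquoise at (178,207) and (273,200), dark wooden one in the block at (223,208). Only the last one is wood and stands in the block, so I'm confirming it in a crop.

```bash
python3 - <<'E'
from h import *
im=cams.get_image("top")["color"][180:240,150:300,::-1]
cv2.imwrite("pics/crop1.png",cv2.resize(im,None,fx=4,fy=4,interpolation=cv2.INTER_CUBIC))
im=cams.get_image("top"); print(proj(im,[.2105,.535,.23]),proj(im,[.2105,.535,.304]), manip.grip_point_offset)
E
```

```text
[ 24.13656819 359.20436024] [ -7.04675337 365.71331254] 0.0539
```

View pics/crop1.png

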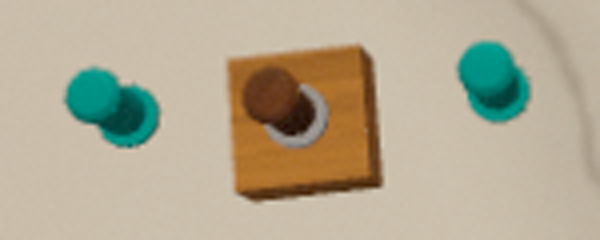

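Emit:
drive_tool(targets=[[0,-0.05,0,0],[0,-0.06,0,0],[0,-0.06,0,0],[0.01,-0.06,0,0],[0.03,-0.03,0,0]])

```text
clock: 1.52
position: [0.2489, 0.2725, 0.3041]
ee_rot: [-0.0, 0.186, 0.983, -0.0]
contact_force: [1.3, 0.3, -0.8]
width: 0.0856
```

The crop shows the wooden handle with its steel flange on the block (crop 270,95), between two turquoise ones. It is the one meant.

Emit:
drive_tool(targets=[[0.06,-0.006,0,0],[0.06,-0.006,0,0],[0.06,-0.006,-0.02,0],[0.05,-0.006,-0.03,0],[0,0,0,0]], jaw=0.07)

```text
clock: 2.15
position: [0.482, 0.2501, 0.2512]
ee_rot: [-0.002, 0.188, 0.982, -0.001]
contact_force: [-0.5, -0.2, 0.2]
width: 0.0699
```

```bash
python3 - <<'E'
from h import *
s=sensors.get_state(); print(s["position"],s["contact_force"],s["width"])
im=cams.get_image("wrist"); save(im,"w1.png")
for q in ("handle","handle_grip","rest"):
    for d in spotter.landmark_of(q,"wrist")[:3]:
        print(q,round(d["score"],2),np.round(d["point"],4),np.round(proj(im,d["point"])))
for z in (.04,.104): print(proj(im,[.507,.240,z]))
E
```

```text
[0.48200261 0.25009259 0.25120245] [-0.54397525 -0.22137375  0.22226809] 0.06991810666902809
handle 0.71 [0.5093 0.2435 0.038 ] [327. 220.]
handle_grip 0.95 [0.5095 0.2424 0.0697] [326. 233.]
handle_grip 0.86 [0.5143 0.34   0.061 ] [430. 197.]
rest 0.59 [0.5033 0.2432 0.0022] [324. 205.]
[322.5891789  220.32347806]
[322.31704931 247.97744278]
```

View pics/w1.png

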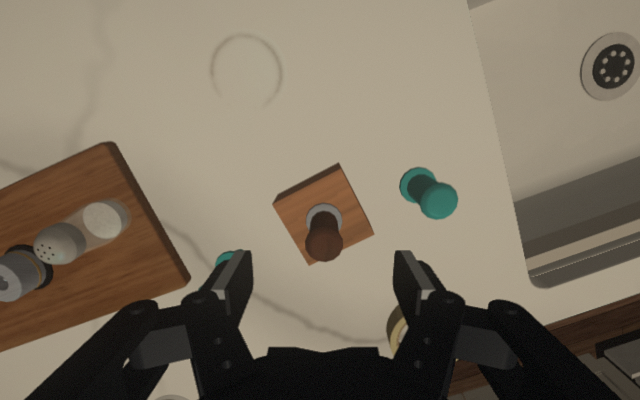

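Wrist view: handle head at (323,243), flange at (324,217), block under it and turquoise ones to the right and behind the left finger. That puts the handle at about (0.506, 0.242).

Emit:
drive_tool(targets=[[0.025,-0.009,0,0],[0,0,-0.03,0],[0,0,-0.02,0],[0,0,0,0],[0,0,0,0]])

```text
clock: 2.98
position: [0.5045, 0.2428, 0.2059]
ee_rot: [0.001, 0.186, 0.983, 0.001]
contact_force: [0.2, 0.0, 0.4]
width: 0.0701
```

```bash
python3 - <<'E'
from h import *
s=sensors.get_state(); print(s["position"],s["contact_force"],s["width"])
im=cams.get_image("wrist"); save(im,"w2.png")
for q in ("handle","handle_grip"):
    for d in spotter.landmark_of(q,"wrist")[:3]:
        print(q,round(d["score"],2),np.round(d["point"],4),np.round(proj(im,d["point"])))
for p in ((.506,.242),(.516,.242),(.506,.252)):
    print(proj(im,[*p,.045]),proj(im,[*p,.104]))
E
```

```text
[0.50449511 0.24278693 0.20589687] [0.15808527 0.02381743 0.41656255] 0.07011377180077197
handle 0.75 [0.5075 0.2424 0.0388] [323. 210.]
handle 0.75 [0.5228 0.1343 0.0324] [217. 265.]
handle 0.61 [0.5065 0.3398 0.0303] [433. 164.]
handle_grip 0.95 [0.5249 0.1281 0.0647] [198. 289.]
handle_grip 0.92 [0.5135 0.338  0.0648] [450. 182.]
handle_grip 0.74 [0.5128 0.2406 0.0704] [323. 231.]
[321.36577822 210.94549535] [321.14220292 240.97653125]
[325.88700421 221.86166339] [327.01392357 254.69938231]
[333.03304902 206.59044026] [336.36051156 235.46764573]
```

View pics/w2.png

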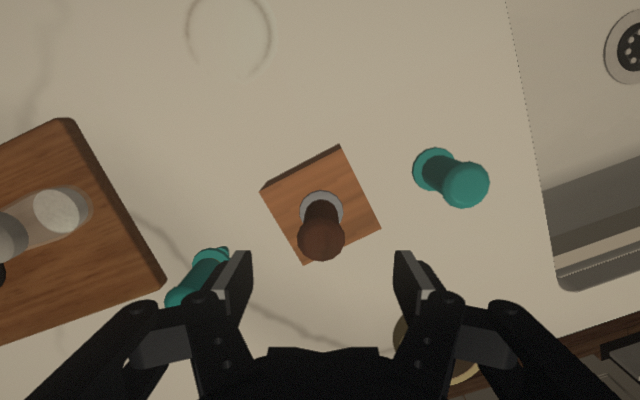

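Head top at (321,239) and flange at (321,210) match the prediction within 2 px, and the fingers are centred on it. Descending.

Emit:
drive_tool(targets=[[0,0,-0.03,0],[0,0,-0.03,0],[0,0,-0.014,0],[0,0,0,0],[0,0,0,0]])

```text
clock: 3.75
position: [0.5054, 0.2425, 0.1313]
ee_rot: [0.001, 0.186, 0.982, 0.001]
contact_force: [0.2, 0.1, -0.3]
width: 0.0705
```

Emit:
drive_tool(targets=[[0,0,0,0],[0,0,0,0],[0,0,0,0],[0,0,0,0],[0,0,0,0]], jaw=0.015, force=60)

```text
clock: 4.38
position: [0.5048, 0.2422, 0.1308]
ee_rot: [0.0, 0.186, 0.982, 0.0]
contact_force: [-0.5, -1.2, 5.9]
width: 0.0251
```

Emit:
drive_tool(targets=[[0,0,0.01,0],[0,0,0.03,0],[0,0,0.04,0],[0,0,0.04,0],[0,0,0,0]])

```text
clock: 5.0
position: [0.5062, 0.2429, 0.2537]
ee_rot: [0.003, 0.186, 0.982, 0.002]
contact_force: [0.9, -0.2, -2.1]
width: 0.0252
```

Emit:
drive_tool(targets=[[0,-0.03,0,0],[0,-0.05,0,0],[0,-0.055,0,0],[0,-0.055,0,0],[0,-0.05,0,0]])

```text
clock: 5.62
position: [0.5035, 0.0006, 0.2488]
ee_rot: [-0.001, 0.186, 0.982, -0.0]
contact_force: [0.9, 1.0, -2.1]
width: 0.0251
```

Emit:
drive_tool(targets=[[-0.02,-0.05,0,0],[-0.02,-0.03,0,0],[-0.02,-0.02,0,0],[0,0,0,0],[0,0,0,0]])

```text
clock: 6.25
position: [0.4446, -0.0974, 0.2496]
ee_rot: [-0.0, 0.186, 0.982, 0.0]
contact_force: [0.9, 0.4, -1.9]
width: 0.0251
```

```bash
python3 - <<'E'
from h import *
s=sensors.get_state(); print(s["position"],s["contact_force"],s["width"])
for c in ("wrist","top","scene"):
    im=cams.get_image(c); save(im,c+"3.png")
    for q in ("collar_mouth","handle","handle_grip","board","salt_mid","pepper_mid"):
        for d in spotter.landmark_of(q,c)[:2]:
            print(c,q,round(d["score"],2),np.round(d["point"],4),np.round(proj(im,d["point"])))
E
```

```text
[ 0.44464846 -0.09737584  0.24964173] [ 0.9386898   0.36796839 -1.88109674] 0.025100667650398034
wrist collar_mouth 0.84 [ 0.4447 -0.0979  0.0533] [321. 198.]
wrist handle 0.6 [0.5239 0.1332 0.0306] [567. 181.]
wrist handle 0.56 [ 0.4465 -0.0973  0.1589] [323. 249.]
wrist handle_grip 0.96 [ 0.4501 -0.0963  0.1889] [328. 281.]
wrist handle_grip 0.77 [0.5258 0.1322 0.0623] [592. 191.]
wrist board 0.64 [ 0.4474 -0.1022  0.0031] [319. 189.]
wrist salt_mid 0.57 [0.4291 0.0305 0.0651] [459. 130.]
wrist salt_mid 0.3 [ 0.4469 -0.0973  0.157 ] [323. 248.]
wrist pepper_mid 0.79 [ 0.4386 -0.2317  0.0599] [186. 244.]
top collar_mouth 0.39 [ 0.4448 -0.0976  0.0539] [379. 236.]
top handle 0.59 [0.5262 0.1332 0.031 ] [273. 201.]
top handle 0.58 [0.5124 0.3374 0.0304] [182. 208.]
top handle_grip 0.8 [0.5121 0.3351 0.0614] [179. 205.]
top board 0.64 [ 0.4425 -0.0993 -0.0005] [377. 240.]
top board 0.38 [ 0.4393 -0.2293  0.0643] [442. 237.]
top salt_mid 0.65 [0.4277 0.0311 0.0614] [319. 244.]
top pepper_mid 0.79 [ 0.435  -0.2302  0.0633] [442. 239.]
scene collar_mouth 0.58 [ 0.4468 -0.1003  0.0549] [324. 239.]
scene handle 0.63 [ 0.4398 -0.0953  0.1616] [321. 207.]
scene handle 0.56 [0.5082 0.3363 0.0337] [267. 158.]
scene handle_grip 0.68 [0.5212 0.1272 0.0612] [303. 183.]
scene handle_grip 0.59 [0.5129 0.3358 0.0634] [267. 150.]
scene board 0.66 [ 0.4387 -0.1007 -0.0007] [322. 255.]
scene salt_mid 0.58 [0.4303 0.0295 0.0617] [293. 212.]
scene pepper_mid 0.63 [ 0.4339 -0.2283  0.0624] [349. 269.]
```

View pics/wrist3.png

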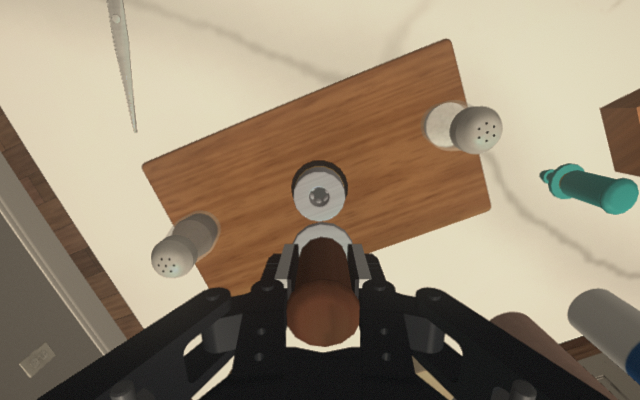

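Wrist view: collar mouth at (319,196), between salt (right, 475,128) and pepper (left, 180,250), with the handle's flange at (322,240) in the grip. I'm overlaying predicted circles to get the fine offset.

```bash
python3 - <<'E'
from h import *
s=sensors.get_state(); p=s["position"]; im=cams.get_image("wrist")
a=im["color"][150:300,240:400,::-1]; a=cv2.resize(a,None,fx=5,fy=5,interpolation=cv2.INTER_CUBIC)[:600]
def circ(c,r,z,col):
    q=[((proj(im,[c[0]+r*np.cos(t),c[1]+r*np.sin(t),z])-[240,150]+.5)*5).astype(int) for t in np.linspace(0,2*np.pi,60)]
    cv2.polylines(a,[np.array(q)],True,col,1)
c=(.4447,-.0979)
circ(c,.024,.054,(0,255,0)); circ(c,.009,.054,(0,255,0))
f=p[2]-.0908
circ(p,.018,f,(0,0,255)); circ(p,.018,f+.003,(255,0,255))
for d in ((0,0),(.005,0),(0,.005)): print(proj(im,[c[0]+d[0],c[1]+d[1],.054]),proj(im,[p[0]+d[0],p[1]+d[1],f]))
cv2.imwrite("pics/ov.png",a)
E
```

```text
[322.02277159 197.64987944] [321.68388401 246.41090765]
[324.02347852 202.54304191] [324.83055067 253.71944052]
[327.1354456  195.71259657] [329.75066948 243.50396013]
```

View pics/ov.png

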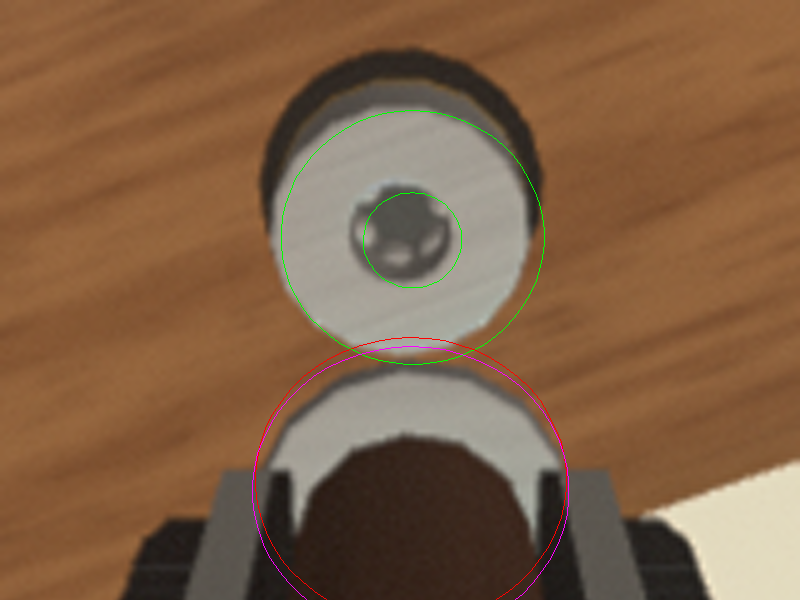

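Emit:
drive_tool(targets=[[-0.0045,-0.001,-0.01,0],[0,0,-0.03,0],[0,0,-0.023,0],[0,0,0,0],[0,0,0,0]])

```text
clock: 7.98
position: [0.4403, -0.099, 0.1876]
ee_rot: [0.0, 0.186, 0.982, -0.0]
contact_force: [0.7, 0.8, -1.0]
width: 0.025
```

```bash
python3 - <<'E'
from h import *
s=sensors.get_state(); p=s["position"]; print(p,s["contact_force"])
c=(.4429,-.0994); h=p[:2]+[.003,-.0008]; f=p[2]-.0908
out=[]
for cam in ("wrist","scene"):
    im=cams.get_image(cam); o=(proj(im,[*c,.07])-[40,30]).astype(int)
    if cam=="wrist": o[1]+=0
    a=cv2.resize(im["color"][o[1]:o[1]+75,o[0]:o[0]+80,::-1],None,fx=5,fy=5,interpolation=cv2.INTER_CUBIC); b=a.copy()
    def circ(c,r,z,col):
        q=[((proj(im,[c[0]+r*np.cos(t),c[1]+r*np.sin(t),z])-o+.5)*5).astype(int) for t in np.linspace(0,2*np.pi,60)]
        cv2.polylines(b,[np.array(q)],True,col,1)
    circ(c,.024,.054,(0,255,0)); circ(c,.009,.054,(0,255,0)); circ(h,.018,f,(0,0,255)); circ(h,.0045,f-.032,(255,255,0)); circ(h,.008,f-.022,(255,255,0))
    out.append(np.vstack([a[:300],b[:300]]))
cv2.imwrite("pics/ov2.png",np.hstack(out))
E
```

```text
[ 0.44030904 -0.09898115  0.18764844] [ 0.67060772  0.75089892 -1.01596727]
```

View pics/ov2.png

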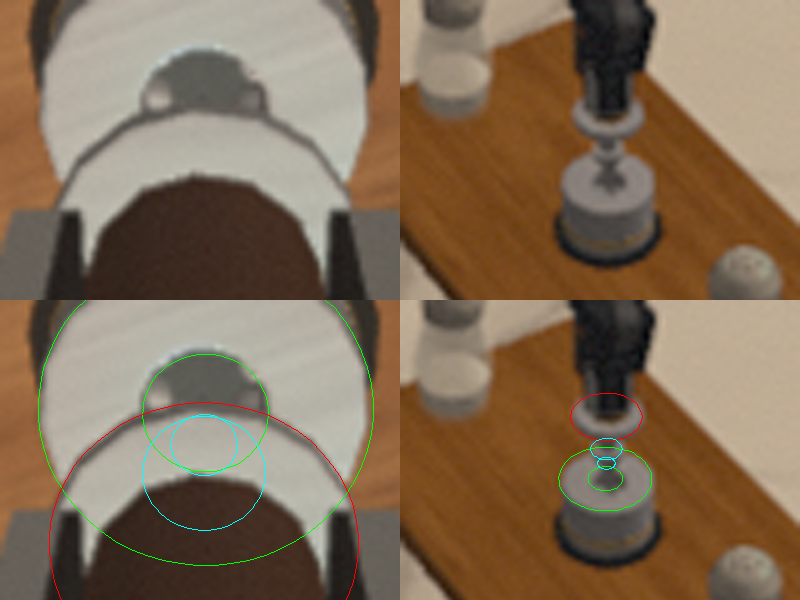

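Wrist overlay: collar and flange match the prediction within 1 mm, and the scene view shows the stem over the bore. Lowering slowly while watching the force.

Emit:
drive_tool(targets=[[-0.0005,0,-0.004,0],[0,0,-0.004,0],[0,0,-0.004,0],[0,0,-0.003,0],[0,0,0,0]])

```text
clock: 8.7
position: [0.4394, -0.0987, 0.1719]
ee_rot: [-0.0, 0.186, 0.982, 0.0]
contact_force: [0.8, 0.6, -1.1]
width: 0.0252
```

Emit:
drive_tool(targets=[[0,0,-0.002,0],[0,0,-0.002,0],[0,0,-0.002,0],[0,0,-0.001,0],[0,0,0,0]])

```text
clock: 9.32
position: [0.4395, -0.0988, 0.1652]
ee_rot: [-0.0, 0.186, 0.982, 0.0]
contact_force: [0.1, -1.2, -1.0]
width: 0.0247
```

Emit:
drive_tool(targets=[[0,-0.0005,-0.002,0],[0,0,-0.001,0],[0,0,-0.001,0],[0,0,-0.001,0],[0,0,0,0]])

```text
clock: 9.95
position: [0.4397, -0.0993, 0.1603]
ee_rot: [0.0, 0.186, 0.982, 0.0]
contact_force: [0.8, 0.4, -2.2]
width: 0.0256
```

Emit:
drive_tool(targets=[[0,0,-0.001,0],[0,0,-0.001,0],[0,0,-0.001,0],[0,0,-0.001,0],[0,0,0,0]])

```text
clock: 10.58
position: [0.4401, -0.0994, 0.1565]
ee_rot: [0.001, 0.186, 0.982, 0.0]
contact_force: [0.9, 1.6, 1.6]
width: 0.0252
```

Emit:
drive_tool(targets=[[0,0,-0.001,0],[0,0,-0.001,0],[0,0,-0.001,0],[0,0,-0.001,0],[0,0,0,0]])

```text
clock: 11.2
position: [0.4396, -0.0997, 0.1526]
ee_rot: [0.0, 0.186, 0.983, -0.0]
contact_force: [1.0, 1.2, 5.7]
width: 0.0252
```

Emit:
drive_tool(targets=[[0,0,-0.001,0],[0,0,-0.001,0],[0,0,-0.001,0],[0,0,0,0],[0,0,0,0]])

```text
clock: 11.82
position: [0.4397, -0.0997, 0.1495]
ee_rot: [0.0, 0.186, 0.983, -0.0]
contact_force: [1.4, 0.1, 4.2]
width: 0.0249
```

Emit:
drive_tool(targets=[[0,0,-0.001,0],[0,0,-0.001,0],[0,0,-0.001,0],[0,0,0,0],[0,0,0,0]])

```text
clock: 12.45
position: [0.4395, -0.0993, 0.146]
ee_rot: [-0.0, 0.186, 0.982, 0.0]
contact_force: [2.9, 0.3, -3.9]
width: 0.0253
```

Emit:
drive_tool(targets=[[0,0,-0.001,0],[0,0,0,0],[0,0,-0.0005,0],[0,0,0,0],[0,0,0,0]])

```text
clock: 13.08
position: [0.4395, -0.0993, 0.1448]
ee_rot: [0.0, 0.186, 0.982, 0.0]
contact_force: [1.7, -0.0, -0.5]
width: 0.0251
```

It snapped: the force dropped and turned to a pull. Now seating the flange on the mouth.

Emit:
drive_tool(targets=[[0,0,-0.0005,0],[0,0,0,0],[0,0,-0.0005,0],[0,0,0,0],[0,0,0,0]])

```text
clock: 13.7
position: [0.4396, -0.0993, 0.1447]
ee_rot: [0.0, 0.186, 0.983, -0.0]
contact_force: [0.2, 0.6, 9.0]
width: 0.0252
```

Emit:
drive_tool(targets=[[0,0,-0.0005,0],[0,0,0,0],[0,0,-0.0005,0],[0,0,0,0],[0,0,0,0]])

```text
clock: 14.32
position: [0.4397, -0.0994, 0.1446]
ee_rot: [0.001, 0.186, 0.983, -0.0]
contact_force: [-1.6, 2.1, 15.9]
width: 0.0253
```

```bash
python3 - <<'E'
from h import *
s=sensors.get_state(); p=s["position"]; print(p,s["contact_force"])
out=[]
for cam in ("wrist","scene"):
    im=cams.get_image(cam); o=(proj(im,[.4429,-.0994,.06])-[40,35]).astype(int)
    out.append(cv2.resize(im["color"][o[1]:o[1]+75,o[0]:o[0]+80,::-1],None,fx=5,fy=5,interpolation=cv2.INTER_CUBIC))
    for d in spotter.landmark_of("handle",cam)[:3]+spotter.landmark_of("collar_mouth",cam)[:1]: print(cam,round(d["score"],2),np.round(d["point"],4))
cv2.imwrite("pics/seat.png",np.hstack(out))
E
```

```text
[ 0.43972323 -0.09938568  0.1445737 ] [-1.60714866  2.07966084 15.8587853 ]
wrist 0.64 [ 0.4412 -0.0984  0.0519]
scene 0.51 [0.5108 0.3368 0.0327]
scene 0.47 [0.5242 0.1302 0.0318]
scene 0.39 [ 0.439  -0.1004  0.0592]
scene 0.78 [ 0.4462 -0.1001  0.0569]
```

View pics/seat.png

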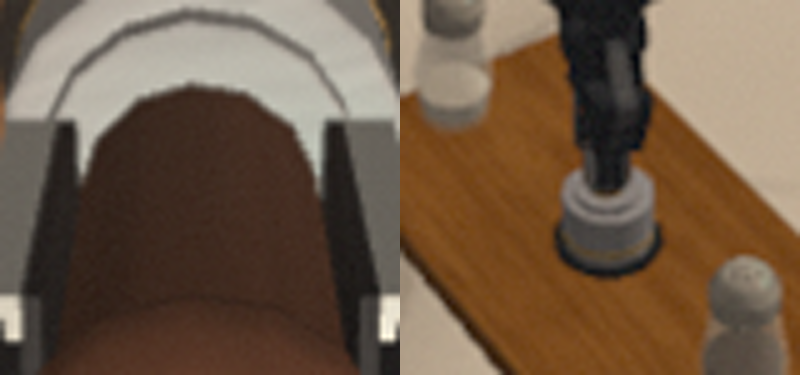

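The flange sits on the mouth all round (wrist view 190,15, scene view 607,190), pressed with about 17 N. Starting the pull: unload, then go through the slack.

Emit:
drive_tool(targets=[[0,0,0.0005,0],[0,0,0.0005,0],[0,0,0.0005,0],[0,0,0.0005,0],[0,0,0,0]])

```text
clock: 15.25
position: [0.4396, -0.0993, 0.1448]
ee_rot: [0.0, 0.186, 0.982, 0.0]
contact_force: [1.1, 0.3, 3.5]
width: 0.0252
```

Emit:
drive_tool(targets=[[0,0,0.0003,0],[0,0,0.0003,0],[0,0,0.0002,0],[0,0,0,0],[0,0,0,0]])

```text
clock: 15.88
position: [0.4395, -0.0993, 0.1454]
ee_rot: [-0.0, 0.186, 0.982, 0.0]
contact_force: [2.2, 0.3, -2.5]
width: 0.0253
```

Emit:
drive_tool(targets=[[0,0,0.0003,0],[0,0,0.0003,0],[0,0,0.0002,0],[0,0,0,0],[0,0,0,0]])

```text
clock: 16.5
position: [0.4395, -0.0993, 0.1463]
ee_rot: [-0.0, 0.186, 0.982, 0.0]
contact_force: [2.2, 0.7, -5.1]
width: 0.0251
```

Emit:
drive_tool(targets=[[0,0,0.0003,0],[0,0,0.0003,0],[0,0,0,0],[0,0,0,0],[0,0,0,0]])

```text
clock: 17.12
position: [0.4394, -0.0993, 0.1468]
ee_rot: [-0.0, 0.186, 0.982, 0.0]
contact_force: [3.2, -1.0, -7.9]
width: 0.0251
```

Emit:
drive_tool(targets=[[0,0,0.0002,0],[0,0,0.0002,0],[0,0,0.0002,0],[0,0,0,0],[0,0,0,0]])

```text
clock: 17.75
position: [0.4394, -0.0992, 0.1474]
ee_rot: [-0.0, 0.186, 0.982, 0.0]
contact_force: [3.6, 0.6, -10.8]
width: 0.0253
```

Emit:
drive_tool(targets=[[0,0,0.0002,0],[0,0,0.0002,0],[0,0,0,0],[0,0,0,0],[0,0,0,0]])

```text
clock: 18.38
position: [0.4394, -0.0992, 0.1478]
ee_rot: [-0.0, 0.186, 0.982, 0.0]
contact_force: [2.9, -0.0, -14.3]
width: 0.025
```

About 12.5 N net of the handle's weight; holding.

Emit:
drive_tool(targets=[[0,0,0,0],[0,0,0,0],[0,0,0,0],[0,0,0,0],[0,0,0,0]])

```text
clock: 19.0
position: [0.4394, -0.0992, 0.1479]
ee_rot: [-0.0, 0.186, 0.982, 0.0]
contact_force: [2.7, -0.0, -14.0]
width: 0.025
```

Emit:
drive_tool(targets=[[0,0,0,0],[0,0,0,0],[0,0,0,0],[0,0,0,0],[0,0,0,0]])

```text
clock: 19.62
position: [0.4395, -0.0992, 0.1479]
ee_rot: [-0.0, 0.186, 0.982, 0.0]
contact_force: [2.2, -0.3, -14.1]
width: 0.025
```

Emit:
drive_tool(targets=[[0,0,-0.0004,0],[0,0,-0.0004,0],[0,0,-0.0004,0],[0,0,-0.0004,0],[0,0,-0.0004,0]])

```text
clock: 20.25
position: [0.4396, -0.0993, 0.1464]
ee_rot: [0.0, 0.186, 0.982, 0.0]
contact_force: [0.5, 0.7, -3.9]
width: 0.025
```

Emit:
drive_tool(targets=[[0,0,-0.0003,0],[0,0,-0.0003,0],[0,0,-0.0003,0],[0,0,0,0],[0,0,0,0]])

```text
clock: 20.88
position: [0.4399, -0.0995, 0.1453]
ee_rot: [0.001, 0.186, 0.982, -0.0]
contact_force: [1.0, 0.7, -1.1]
width: 0.0252
```

Emit:
drive_tool(targets=[[0,0,0,0],[0,0,0,0],[0,0,0,0],[0,0,0,0],[0,0,0,0]], jaw=0.065)

```text
clock: 21.5
position: [0.4395, -0.0993, 0.145]
ee_rot: [-0.0, 0.186, 0.982, 0.0]
contact_force: [-0.3, -0.1, 0.0]
width: 0.0647
```

Emit:
drive_tool(targets=[[0,0,0.01,0],[0,0,0.03,0],[0,0,0.05,0],[0,0,0.04,0],[0,0,0,0]])

```text
clock: 22.12
position: [0.4412, -0.0999, 0.2789]
ee_rot: [0.004, 0.186, 0.982, -0.001]
contact_force: [-0.1, 0.5, -0.4]
width: 0.0646
```

Emit:
drive_tool(targets=[[-0.03,0,0,0],[-0.04,0,0,0],[-0.03,0,0,0],[0,0,0,0],[0,0,0,0]])

```text
clock: 22.75
position: [0.3401, -0.0994, 0.275]
ee_rot: [0.0, 0.186, 0.982, 0.0]
contact_force: [0.3, -0.3, -0.3]
width: 0.0646
```

```bash
python3 - <<'E'
from h import *
s=sensors.get_state(); print(s["position"],s["contact_force"],s["width"])
out=[]
for cam in ("top","scene"):
    im=cams.get_image(cam); o=(proj(im,[.4429,-.0994,.06])-[75,70]).astype(int)
    out.append(cv2.resize(im["color"][o[1]:o[1]+140,o[0]:o[0]+150,::-1],(400,373),interpolation=cv2.INTER_CUBIC))
    for q in ("handle","salt_mid","pepper_mid"):
        for d in spotter.landmark_of(q,cam)[:3]: print(cam,q,round(d["score"],2),np.round(d["point"],4))
cv2.imwrite("pics/end.png",np.hstack(out))
E
```

```text
[ 0.34005756 -0.09942206  0.27499186] [ 0.3386701  -0.32117466 -0.33706252] 0.06460480172615313
top handle 0.84 [0.5277 0.1324 0.0309]
top handle 0.83 [0.5113 0.3388 0.0335]
top handle 0.67 [ 0.4466 -0.0981  0.0536]
top salt_mid 0.59 [0.43   0.0326 0.0616]
scene handle 0.69 [ 0.4436 -0.1014  0.0585]
scene handle 0.5 [0.5073 0.336  0.0311]
scene handle 0.49 [0.5251 0.1282 0.0309]
scene pepper_mid 0.66 [ 0.4389 -0.2284  0.0662]
```

View pics/end.png

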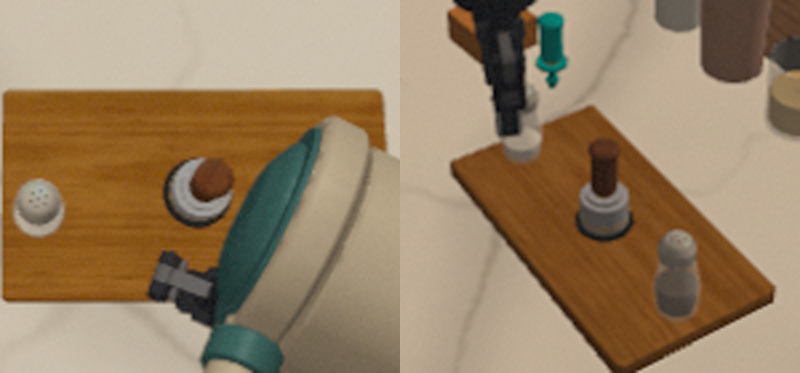

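The handle stands upright and seated in the collar (scene crop 604,190). Both shakers are standing, and the gripper is clear. Handing in.

```bash
python3 -c "
from rig import manip; print(manip.sign_off())"
```

```text
the job is handed in; nothing more can be done
None
```

The wooden handle is snapped into the collar and passed the pull test. I handed the job in after about 23 s on the robot's clock; the sign-off gives no verdict.

- **Insertion:** I took the handle from its block and pushed it in slowly. It snapped, and I then seated the flange on the mouth with about 17 N. A close-up showed the flange flat on the mouth.
- **Pull test:** I raised the pull slowly to about 12.5 N net (14 N at the wrist, including the handle's weight). I held it for more than 1.2 s; nothing gave way, and the grip did not slip visibly. I then eased off and let go.
- **Last checks:** The handle was upright in the collar, and the wrist force was near zero with the gripper clear. The networks placed the handle within 2–4 mm of the collar I had measured, which is their own accuracy. Both shakers were standing within about 6 mm of where the networks had first placed them.
- **Disagreements:**
  - The networks placed the collar about 2 mm from where my wrist-picture overlay did. I used the overlay, and the stem went in.
  - Under the seating push the measured tool height fell only about 0.2 mm. A collar giving 1 mm per 8 N should have dropped about 2 mm; I could not explain this.
  - In the final pictures each shaker was found by only one camera, salt by the top one and pepper by the scene one.

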